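Hang a slide carrier in the locating notch of a stainer's transfer rail

TASK

Take the slide carrier out of the rinse dish and hang it on the transfer rail: lift its hook over the rail's front lip and lower it into the channel behind. Then, pressing only lightly, slide it along the channel until its hook drops into the locating notch, fully home and hanging upright, and let go of it. The slides are glass, so never knock, drop or force the carrier against the rail, and leave the bottle, the timer and the beaker where they stand.

Things in the scene. Friction and masses are not known exactly. Their poses are not given: they have to be found in the camera images.
- carrier: Slide rack on a C-shaped steel hanger, 0.25 to 0.38 kg, 162 mm tall; stands in the rinse dish. Origin: centre of its underside; z up, x to the hook's open side, away from the robot within 0.3 rad. Rack with glass slides (one rigid part): 50 (x -20 to 30) x 84 (y) x 33 mm high. A stem at its front carries bridge, foot and grip, 30 mm wide in y. Mass centre under the foot: it hangs upright.
- foot (a point): centre of the underside of the hook's foot, 88 mm straight above the carrier's origin; carrier axes. The foot hangs from the bridge: 8 mm (x) x 30 mm (y) x 32 mm tall, lowest 3 mm eased to 7 x 28 mm. Below it 55 mm are clear down to the rack
- hook_gap (a point): roof of the hook: middle of the bridge's underside between stem and foot, 32 mm above and 11 mm to -x of the foot point; carrier axes. The gap is 14 mm in x, open downward; the rail's lip goes into it. The stem (x -22 to -18 mm from the carrier's origin) runs down in front of it to the rack; the bridge is 8 mm thick
- grip (a point): centre of the carrier's black grip block, on top of the bridge, 145 mm above the carrier's origin and 3 mm to its -x; carrier axes. Block 14 mm (x) x 24 mm (y) x 34 mm tall; take it from above, fingers closing along y
- rail: Aluminium transfer rail on two end posts over a steel drip tray; fixed. Origin: centre of the tray's underside; z up, y along the rail, x across it, away from the robot within 0.15 rad. Tray 120 x 360 mm, rim 18 mm. Rail: channel open at the top, 330 mm long, 26 mm wide outside, 14 mm inside (x -7 to 7), ends closed. A carrier hangs with its rack under the rail, stem in front, foot in the channel.
- rail_mid (a point): middle of the channel at the running face, 134 mm above the rail's origin; rail axes. The running face (top of a steel strip, y -85 to 85 at least) has one notch, 36 mm long, 8 mm deep, for the 30 mm foot. The strip is clamped anew each time: the notch's middle is anywhere from y -35 to 35 mm, not measured; feel for it. Rigid: move at 10 to 20 mm/s; over 30 N on the rail breaks slides
- lip_top (a point): middle of the rounded top of the rail's front lip, 20 mm above the running face; rail axes. The lip is 6 mm thick (x -13 to -7 mm from the channel's middle); back wall (x 7 to 13) and end caps are equally high. The foot's underside must be above this while it passes over
- rail_under (a point): middle of the rail's underside, 12 mm below the running face; rail axes. The rack must stay below this: while the foot passes over the lip its underside may be 0 to 22 mm above the lip's top. The posts stand 152 to 164 mm from here to either side along y
- rinse_dish: white rectangular dish 100 x 130 x 20 mm, wall and floor 3 mm, fixed to the bench; the carrier stands in it. Origin: centre of the underside
- bottle_wash: glass reagent bottle with a screw cap, 61 mm wide, 118 mm tall, loose bystander; origin at the centre of the underside
- timer: small white bench timer with a display and three buttons, 62 x 66 x 19 mm, loose bystander; origin at the centre of the underside
- glass_beaker: small empty beaker, 52 mm wide, 58 mm tall, loose bystander; origin at the centre of the underside

How it is judged:
By the outcome, as a careful person would: the job done as asked, in the order asked, and still so for the second after the job is handed in, with the robot touching nothing.
It also fails if it takes over 67 s, if anything falls off the work surface, if the arm or the gripper's body presses on something with over 40 N, if the wrist force passes 120 N, or if a joint passes its speed limit or range.

ROBOT

A 6-joint arm with a two-finger parallel gripper is mounted at the origin on a cart in front of the work surface, level with it; the furniture and walls round the work are solid. World frame = base frame: x ahead of the robot, y to its left, z up, the work surface at z = 0. Lengths are in m, angles in degrees, forces in N, time in s.
With the tool pointing down it reaches from about 0.4 to 0.825 m from the base axis. Payload 7 kg.
Tool frame: the origin (TCP) lies between the finger pads; the fingertips stand 19 mm ahead of it and the grasp point (between the pads) is the TCP (r.finger_overhang is the distance from the TCP to the fingertips, in m); z points along the fingers, y is the direction in which the jaws open and shut (so a half turn about z gives the same grasp; the last joint's range is limited). The gripper opens to 88 mm and grips with 3 to 60 N. Pads are 19 mm wide; open, the fingers measure 130 mm over their backs; the gripper's body (78 mm by 193 mm) begins 47 mm behind the grasp point.
Start: joints at [89.387, 20.546, 0.682, 0, -70.136, -16.507], TCP at [0.199, 0.645, 0.219] pointing down, gripper open.
Joint ranges: [-176.03, 176.03], [-82.01, 121.73], [-58.28, 71.71], [-173.87, 95.51], [-174.79, -0.11], [-173.66, 173.66]. Speed limits (degrees/s): [136.94, 136.94, 172.46, 180, 180, 180].

INTERFACE

Orientations are given as [roll, pitch, yaw] about the fixed x, y, z axes, in that order (R = Rz(yaw) Ry(pitch) Rx(roll)).
In Python, from plant import r, optics gives the robot as it stands. The module is installed in compiled form; this text tells all that it offers.
- The arm moves only by the tool step_arm, never from a script. Its argument "increments" is a list of rows, each an object of numbers: "tx", "ty", "tz": the shift along the world's x, y, z in mm; "ax", "ay", "az": the turn, a rotation vector about the world's x, y, z in degrees; "claw": the gripper command: -1 is shut, 1 is fully open, values between are in proportion. In form: [{"tx": .., "ty": .., "tz": .., "ax": .., "ay": .., "az": .., "claw": ..}, ...]. A call has 1 to 12 rows; each row shifts and turns the commanded pose from where the row before left it; what a row does not reach is not made up. A row lasts 1/10 s, in which the tool goes at most 50 mm and 8.59 degrees, less where a joint would pass 70% of its speed; a pose out of reach is approached as far as the arm can. A call with a gripper value outside its range is refused whole. The fingers move at their own pace and stop on an object; "newtons" is the grip in N (left out, the last holds). Time passes only in rows, so rows that do not move let the fingers close. It gives the time, the measured TCP pose, the force and the opening at its end, in the units of the state.
- r.get_state(): the state, without advancing time (a new reading comes with each control period).
- optics.capture(name): name is "scene" or "side" or "wrist"; returns a dict with "image" (480x640x3 uint8, blue, green, red), "depth" (480x640 float32, m along the optical axis (not along the pixel's ray), 0 where there is no reading), "fx", "fy", "cx", "cy" (pixels), "R" (3x3) and "t" (3): a world point X has camera coordinates R X + t. Camera axes: x right, y down, z forward; pixel columns grow to the right and rows downward; lengths in m; the calibration is good to about 2 mm. A picture is of the moment at which its call begins.
- r.close_job(): hands the job in, once; it reports no verdict.
The state is a dict: "time_s": time; "joints": joint angles; "qd": joint speeds; "joint_torque": joint torques, N m; "tcp_pos": TCP position; "eef_rot": TCP orientation; "contact_force": force on the tool from outside, world axes, zero at the start; "moment": the same for the moment, N m; "gripper_width": finger opening in m.
Only numpy, scipy, OpenCV 4.12 (cv2) and the standard library are available. Lean on these libraries where they do the work, as an engineer would, in place of code of your own. Each camera call takes 0.05 s, during which the arm holds its last target. There are 200 camera calls.

## Working session

There is one attempt and no reset: what is moved stays moved. The work goes in short steps, Python scripts to look and compute and a tool call to move; the robot and the scene stay as the last step left them, time stands still between calls to the robot, and variables do not carry over. Pictures are saved under pics/ and viewed, about 8 in all and at most 12, crops included, and the job is handed in when it is done.

Besides the shell and the picture viewer there is one more tool, called after "Emit:" as name(argument=value, ...), one argument or row to a line, values as JSON. step_arm: Moves the arm, as the interface text tells. Its arguments: {"type":"object","properties":{"increments":{"type":"array","items":{"type":"object","properties":{"tx":{"type":"number"},"ty":{"type":"number"},"tz":{"type":"number"},"ax":{"type":"number"},"ay":{"type":"number"},"az":{"type":"number"},"claw":{"type":"number"}}}},"newtons":{"type":"number"}},"required":["increments"]}

```bash
mkdir -p pics; cat > h.py <<'E'
import numpy as np, cv2
from plant import r, optics
def cap(n,f=None):
    c=optics.capture(n); np.savez(''+n+'.npz',**c)
    if f: cv2.imwrite('pics/'+f,c['image'])
    return c
def load(n): return dict(np.load(''+n+'.npz'))
def cloud(c):
    v,u=np.mgrid[:480,:640]; d=c['depth']
    P=np.stack([(u-c['cx'])/c['fx']*d,(v-c['cy'])/c['fy']*d,d],-1)
    W=(P-c['t'])@c['R']; W[d==0]=np.nan; return W
def proj(c,X):
    p=np.asarray(X)@c['R'].T+c['t']; return np.stack([c['fx']*p[...,0]/p[...,2]+c['cx'],c['fy']*p[...,1]/p[...,2]+c['cy']],-1)
E
python3 - <<'E'
from h import *
a=cap('scene'); b=cap('side')
for c in(a,b): print(-c['R'].T@c['t'],c['R'][2],c['fx'])
cv2.imwrite('pics/a1.png',a['image']);cv2.imwrite('pics/b1.png',b['image'])
print(r.get_state())
E
```

```text
[0.0072696  0.0628935  0.74774578] [ 0.57931363 -0.31753499 -0.75071116] 483.8480224447125
[0.4215871  0.48247292 0.62771135] [ 0.08937588 -0.81109797 -0.57804155] 451.71325955784096
{'time_s': 0.1, 'joints': array([ 8.93882373e+01,  2.05865149e+01,  6.38790572e-01, -1.74420442e-02,
       -7.01347438e+01, -1.65049752e+01]), 'qd': array([-0.04171853, -0.06477294,  0.28668423,  0.1426477 ,  0.0017714 ,
       -0.14666252]), 'joint_torque': array([-5.73526868e-04, -5.84163487e+01,  2.93751866e+01,  7.01570034e+00,
        1.01604976e-02, -4.88922694e-05]), 'tcp_pos': array([0.19858392, 0.64466241, 0.21782475]), 'eef_rot': array([ 1.79916271e+02, -7.70929754e-03, -1.71226711e+01]), 'contact_force': array([-0.24129017, -0.37085075, -0.01950971]), 'moment': array([-0.02064729,  0.03811341,  0.0528842 ]), 'gripper_width': 0.08800048129930872}
```

View pics/a1.png

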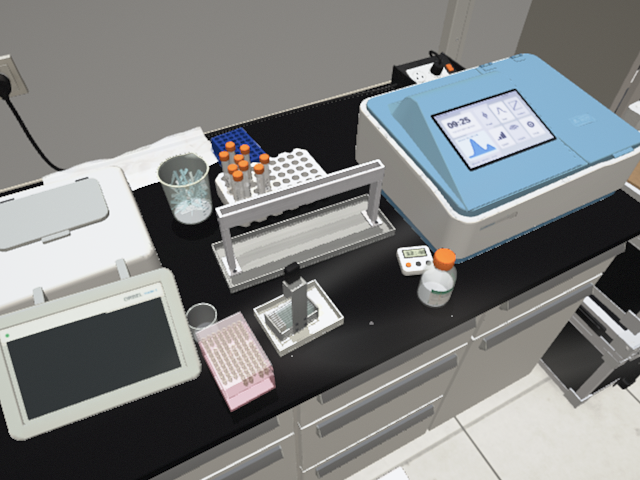

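View pics/b1.png

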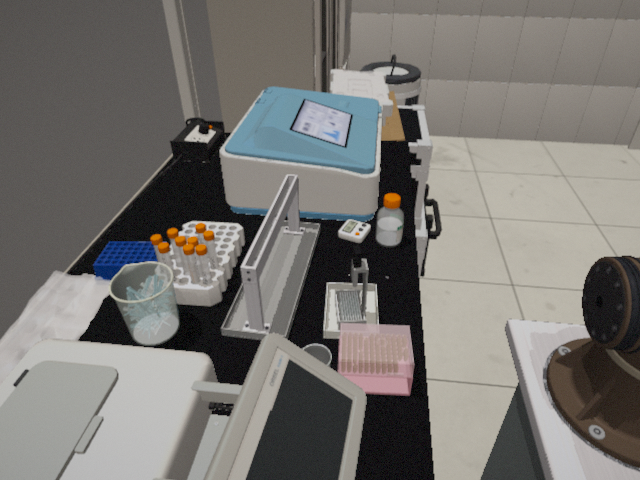

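The scene view shows the carrier in the dish at about (295,300), with its grip at (291,268). The rail top runs (220,208) to (383,165), and the timer (413,260), bottle (437,278) and beaker (202,318) stand nearby. Next I measure from depth.

```bash
python3 - <<'E'
from h import *
a=load('scene');b=load('side')
for n,c in(('scene',a),('side',b)):
    W=cloud(c)
    def box(u0,u1,v0,v1): return W[v0:v1,u0:u1].reshape(-1,3)
    if n=='scene': R=box(210,395,155,290);G=box(255,345,258,350)
    else: R=box(225,325,165,345);G=box(320,385,250,345)
    T=R[(R[:,2]>.146)&(R[:,2]<.165)]
    m=np.median(T,0);print(n,'railtop',len(T),m,'zpct',np.percentile(T[:,2],[5,50,95]))
    rect=cv2.minAreaRect(T[:,:2].astype(np.float32)*1000);print(rect, cv2.boxPoints(rect).tolist())
    Y=R[(R[:,2]<.03)&(R[:,2]>.012)]; rect=cv2.minAreaRect(Y[:,:2].astype(np.float32)*1000);print('tray',rect)
    print('grip zmax',np.nanmax(G[:,2]))
    for lo,hi in((.145,.163),(.163,.175),(.125,.14),(.05,.12),(.035,.042),(.015,.023)):
        P=G[(G[:,2]>lo)&(G[:,2]<hi)]
        if len(P)>4: print(lo,hi,len(P),np.round(np.median(P,0),4),cv2.minAreaRect(P[:,:2].astype(np.float32)*1000))
i=np.concatenate([cv2.resize(a['image'][250:360,240:350],(400,400),interpolation=2),cv2.resize(b['image'][245:345,310:410],(400,400),interpolation=2)],1)
cv2.imwrite('pics/c1.png',i)
E
```

```text
scene railtop 1899 [ 0.6018335  -0.20134639  0.1521385 ] zpct [0.14664766 0.1521385  0.15923265]
((569.1043090820312, -242.2099609375), (203.83677673339844, 320.17388916015625), 16.18146514892578) [[426.6104431152344, -116.86770629882812], [515.8366088867188, -424.3575439453125], [711.59814453125, -367.5522155761719], [622.3720092773438, -60.0623779296875]]
tray ((675.4912719726562, -244.79400634765625), (428.4859313964844, 397.8187561035156), 61.55289077758789)
grip zmax 0.16777300754229763
0.145 0.163 134 [ 0.433  -0.1242  0.1546] ((438.1255187988281, -126.7805404663086), (15.246363639831543, 24.63535499572754), 10.407133102416992)
0.163 0.175 91 [ 0.4374 -0.1272  0.1646] ((438.3871765136719, -126.60887145996094), (14.82203197479248, 22.425628662109375), 6.733536720275879)
0.125 0.14 241 [ 0.429  -0.126   0.1308] ((432.5608215332031, -127.52708435058594), (27.46240997314453, 30.67258644104004), 9.78315544128418)
0.05 0.12 502 [ 0.4205 -0.1243  0.0871] ((413.8709411621094, -84.57260131835938), (33.171607971191406, 119.47869873046875), 23.65532875061035)
0.035 0.042 56 [ 0.4219 -0.12
[... 923 characters left out ...]
30 [ 0.4376 -0.1202  0.1647] ((438.35498046875, -119.47914123535156), (11.99370288848877, 10.238045692443848), 1.5475794076919556)
0.125 0.14 165 [ 0.4304 -0.1172  0.1307] ((433.3141174316406, -126.94805908203125), (26.045211791992188, 31.96061897277832), 10.496707916259766)
0.05 0.12 1140 [ 0.4236 -0.0226  0.078 ] ((425.3814697265625, -69.18896484375), (71.71973419189453, 149.63229370117188), 4.9642229080200195)
0.035 0.042 39 [ 0.4285 -0.1218  0.0359] ((442.8291015625, -125.65291595458984), (46.633941650390625, 86.82676696777344), 15.56396770477295)
0.015 0.023 456 [ 0.4573 -0.1482  0.019 ] ((445.0592956542969, -137.60040283203125), (100.07783508300781, 132.44189453125), 3.829393148422241)
```

View pics/c1.png

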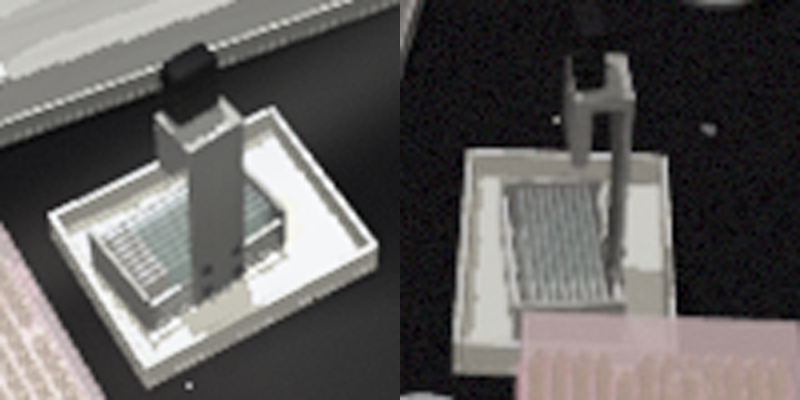

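The crop shows the carrier upright. The black grip is at about (190,80) in the left panel, with the stem towards the robot and the hook opening away from it. Yaw is about +10°. Next is the rail fit and the heights along the path.

```bash
python3 - <<'E'
from h import *
for n in('scene','side'):
    c=load(n);W=cloud(c).reshape(-1,3)
    m=(W[:,2]>.148)&(W[:,2]<.157)&(abs(W[:,0]-.605)<.06)&(W[:,1]<.0)&(W[:,1]>-.42)
    T=W[m][:,:2]
    for k in range(6):
        d=cv2.fitLine((T*1000).astype(np.float32),cv2.DIST_HUBER,0,.01,.01).ravel()
        e=d[:2]*np.sign(d[1]);p=d[2:]/1000;q=(W[m][:,:2]-p);s=q@[e[1],-e[0]];T=W[m][abs(s)<.016][:,:2]
    q=T-p;l=q@e;s=q@[e[1],-e[0]]
    print(n,'yaw',np.degrees(np.arctan2(-e[0],e[1])),'p',p,'along',np.percentile(l,[0,1,99,100]),'across',np.percentile(s,[1,10,50,90,99]),len(T))
    mid=p+e*(np.percentile(l,.5)+np.percentile(l,99.5))/2+np.array([e[1],-e[0]])*(s.min()+s.max())/2;print('mid',mid)
    hh,_=np.histogram(s*1000,bins=np.arange(-16,17,2));print(hh)
A=np.concatenate([cloud(load(n)).reshape(-1,3) for n in('scene','side')])
A=A[~np.isnan(A[:,0])]
for p in((.2,.645),(.3,.45),(.38,.3),(.4,.2),(.42,.1),(.44,0),(.44,-.127)):
    k=np.hypot(*(A[:,:2]-p).T)<.13;print(p,k.sum(),A[k][:,2].max() if k.any() else None)
print(A[:,0][(A[:,2]>.19)].shape)
E
```

```text
scene yaw -2.483625 p [ 0.6150252 -0.2251949] along [-0.17174976 -0.1693817   0.15701058  0.15792131] across [-1.55100635e-02 -2.44176644e-03 -1.79611644e-06  3.81370486e-03
  6.06680703e-03] 797
mid [ 0.61074637 -0.23189293]
[ 26   7   5  11   3   8  48 292 207 121  60   9   0   0   0   0]
side yaw -2.6102633 p [ 0.6161576 -0.2019068] along [-0.19430433 -0.19239514  0.1345594   0.13564096] across [-1.57502679e-02 -7.26032481e-03 -3.84794266e-05  3.67642341e-03
  4.91562962e-03] 503
mid [ 0.60952798 -0.2312815 ]
[ 23   9   7   9  12   6  11 179 107 102  38   0   0   0   0   0]
(0.2, 0.645) 0 None
(0.3, 0.45) 0 None
(0.38, 0.3) 14450 0.08728737409914193
(0.4, 0.2) 36871 0.10772440195519976
(0.42, 0.1) 49236 0.12956154160532857
(0.44, 0) 38515 0.1671209145393865
(0.44, -0.127) 26757 0.16777300754229763
(75018,)
```

Emit:
step_arm(
  increments=[
    {"tx": 17, "ty": -37, "tz": 5, "az": 2},
    {"tx": 17, "ty": -37, "tz": 5, "az": 2},
    {"tx": 17, "ty": -37, "tz": 5, "az": 2},
    {"tx": 17, "ty": -37, "tz": 5, "az": 2},
    {"tx": 17, "ty": -37, "tz": 5, "az": 2},
    {"tx": 17, "ty": -37, "tz": 5, "az": 2},
    {"tx": 17, "ty": -37, "tz": 5, "az": 2},
    {"tx": 17, "ty": -37, "tz": 5, "az": 2},
    {"tx": 17, "ty": -37, "tz": 5, "az": 2},
    {"tx": 17, "ty": -37, "tz": 5, "az": 2},
    {"tx": 17, "ty": -37, "tz": 5, "az": 2},
    {"tx": 17, "ty": -37, "tz": 5, "az": 2},
  ],
)

```text
$.increments[0]: bad value
```

Emit:
step_arm(
  increments=[
    {"tx": 4, "ty": -33, "az": 0.4},
    {"tx": 4, "ty": -33, "az": 0.4},
    {"tx": 4, "ty": -33, "az": 0.4},
    {"tx": 4, "ty": -33, "az": 0.4},
    {"tx": 4, "ty": -33, "az": 0.4},
    {"tx": 4, "ty": -33, "az": 0.4},
    {"tx": 4, "ty": -33, "az": 0.3},
    {"tx": 4, "ty": -33, "az": 0.3},
    {"tx": 4, "ty": -33},
    {"tx": 0, "ty": -31},
    {"tx": 0},
  ],
)

```text
$.increments[0]: bad value
```

```bash
python3 - <<'E'
from h import *
c=cap('wrist','w1.png'); s=r.get_state(); print(s['time_s'],s['joints'],s['tcp_pos'],s['eef_rot'],s['contact_force']); print(-c['R'].T@c['t'],c['R'][2])
E
```

```text
0.15 [ 8.93886197e+01  2.05812372e+01  6.44916612e-01 -1.46605415e-02
 -7.01359465e+01 -1.65069488e+01] [0.19859779 0.64471504 0.21793962] [ 1.79926795e+02 -7.31960246e-03 -1.71233147e+01] [-0.27895692 -0.04327444  0.31599058]
[0.27658932 0.62142273 0.38347407] [-0.29013481  0.0886976  -0.95286648]
```

View pics/w1.png

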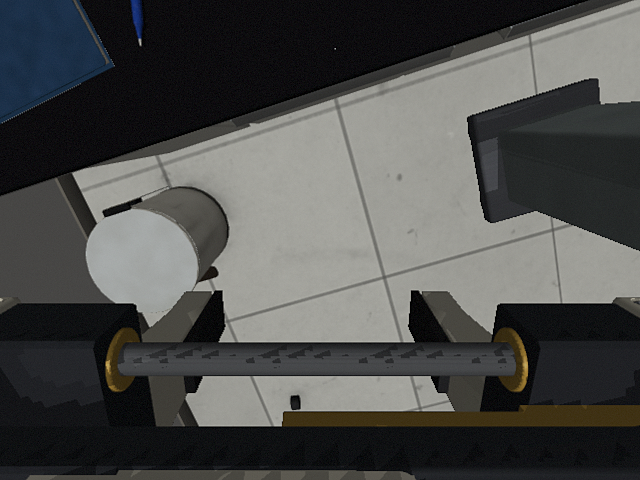

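The moves were refused, probably because rows need every key. The arm hasn't moved, and the wrist view shows only the floor and bench edge. I'll resend with all the keys.

Emit:
step_arm(
  increments=[
    {"tx": 17, "ty": -37, "tz": 5, "ax": 0, "ay": 0, "az": 2, "claw": 1},
    {"tx": 17, "ty": -37, "tz": 5, "ax": 0, "ay": 0, "az": 2, "claw": 1},
    {"tx": 17, "ty": -37, "tz": 5, "ax": 0, "ay": 0, "az": 2, "claw": 1},
    {"tx": 17, "ty": -37, "tz": 5, "ax": 0, "ay": 0, "az": 2, "claw": 1},
    {"tx": 17, "ty": -37, "tz": 5, "ax": 0, "ay": 0, "az": 2, "claw": 1},
    {"tx": 17, "ty": -37, "tz": 5, "ax": 0, "ay": 0, "az": 2, "claw": 1},
    {"tx": 17, "ty": -37, "tz": 5, "ax": 0, "ay": 0, "az": 2, "claw": 1},
    {"tx": 17, "ty": -37, "tz": 5, "ax": 0, "ay": 0, "az": 2, "claw": 1},
    {"tx": 17, "ty": -37, "tz": 5, "ax": 0, "ay": 0, "az": 2, "claw": 1},
    {"tx": 17, "ty": -37, "tz": 5, "ax": 0, "ay": 0, "az": 2, "claw": 1},
    {"tx": 17, "ty": -37, "tz": 5, "ax": 0, "ay": 0, "az": 2, "claw": 1},
    {"tx": 17, "ty": -37, "tz": 5, "ax": 0, "ay": 0, "az": 2, "claw": 1},
  ],
)

```text
time_s: 1.35
tcp_pos: [0.4029, 0.1994, 0.2789]
eef_rot: [-180.0, -0.0, 7.0]
contact_force: [0.6, 0.5, -0.2]
gripper_width: 0.0875
```

Emit:
step_arm(
  increments=[
    {"tx": 3, "ty": -33, "tz": 0, "ax": 0, "ay": 0, "az": 0.3, "claw": 1},
    {"tx": 3, "ty": -33, "tz": 0, "ax": 0, "ay": 0, "az": 0.3, "claw": 1},
    {"tx": 3, "ty": -33, "tz": 0, "ax": 0, "ay": 0, "az": 0.3, "claw": 1},
    {"tx": 3, "ty": -33, "tz": 0, "ax": 0, "ay": 0, "az": 0.3, "claw": 1},
    {"tx": 3, "ty": -33, "tz": 0, "ax": 0, "ay": 0, "az": 0.3, "claw": 1},
    {"tx": 3, "ty": -33, "tz": 0, "ax": 0, "ay": 0, "az": 0.3, "claw": 1},
    {"tx": 3, "ty": -33, "tz": 0, "ax": 0, "ay": 0, "az": 0.3, "claw": 1},
    {"tx": 3, "ty": -33, "tz": 0, "ax": 0, "ay": 0, "az": 0.3, "claw": 1},
    {"tx": 3, "ty": -33, "tz": 0, "ax": 0, "ay": 0, "az": 0.3, "claw": 1},
    {"tx": 3, "ty": -30, "tz": 0, "ax": 0, "ay": 0, "az": 0.3, "claw": 1},
    {"tx": 3, "ty": 0, "tz": 0, "ax": 0, "ay": 0, "az": 0, "claw": 1},
  ],
)

```text
time_s: 2.45
tcp_pos: [0.4353, -0.1285, 0.2783]
eef_rot: [180.0, 0.1, 9.7]
contact_force: [1.0, 0.1, -0.8]
gripper_width: 0.0876
```

```bash
python3 - <<'E'
from h import *
c=cap('wrist','w2.png'); s=r.get_state(); print(s['time_s'],s['joints'],s['tcp_pos'],s['eef_rot'],s['contact_force']); print(-c['R'].T@c['t'],c['R'][2])
W=cloud(c)
P=W[(W[...,2]>.158)&(W[...,2]<.175)&(abs(W[...,0]-.438)<.03)&(abs(W[...,1]+.127)<.03)]
print('grip',len(P),P.mean(0),cv2.minAreaRect(P[:,:2].astype(np.float32)*1000))
print('px',proj(c,[.438,-.127,.165]),proj(c,[.61,-.232,.154]))
T=W[(W[...,2]>.146)&(W[...,2]<.160)&(W[...,0]>.56)&(W[...,0]<.66)]
print('rail',len(T))
if len(T):
  e=np.array([np.sin(np.radians(2.55)),np.cos(np.radians(2.55))]);n=np.array([e[1],-e[0]])
  s=(T[:,:2]-[.61,-.232]);h,_=np.histogram(s@n*1000,bins=np.arange(-30,31,2));print(h, (s@e).min(),(s@e).max(),np.median(T[:,2]))
E
```

```text
2.5 [ 8.70567851e+00 -3.01390400e+00 -1.99871016e+01  1.76247630e-03
 -7.30709765e+01  9.09936825e+01] [ 0.43577095 -0.12732047  0.27829651] [1.79999081e+02 4.41966500e-02 9.69987448e+00] [ 0.67739899  0.92610934 -0.28695951]
[ 0.51586075 -0.11359737  0.44390678] [-0.29974829 -0.05090156 -0.95265943]
grip 524 [ 0.44043048 -0.12491186  0.16376431] ((439.408935546875, -125.15035247802734), (14.333647727966309, 22.91570472717285), 10.611397743225098)
px [316.49910301 231.53498298] [510.36113773  13.61711636]
rail 5644
[   0    0    0    0    0    0  242 1689  974  614   17    0    0    0
    0    0  164 1046  484  394   20    0    0    0    0    0    0    0
    0    0] -0.11002781478710974 0.12323738097476475 0.1526816585384002
```

View pics/w2.png

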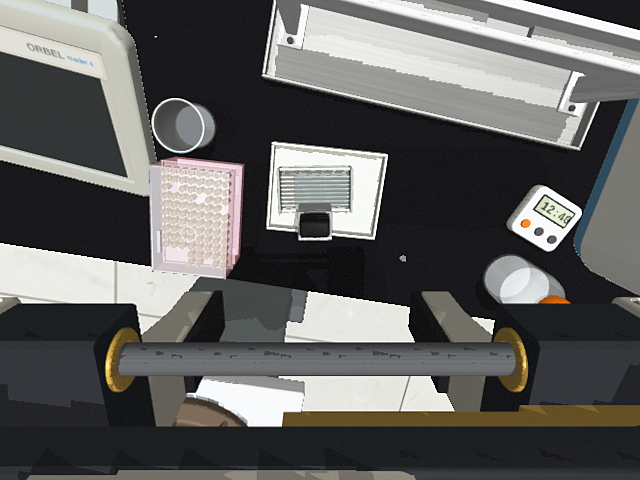

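The wrist view shows the grip at (315,225) over the dish, and both rail walls at the upper right. Grip is at about (0.439,-0.126) with yaw 10.4°. I'll descend and grasp.

Emit:
step_arm(
  increments=[
    {"tx": 3, "ty": 1, "tz": -15, "ax": 0, "ay": 0, "az": 0.6, "claw": 0},
    {"tx": 0, "ty": 0, "tz": -20, "ax": 0, "ay": 0, "az": 0, "claw": 0},
    {"tx": 0, "ty": 0, "tz": -20, "ax": 0, "ay": 0, "az": 0, "claw": 0},
    {"tx": 0, "ty": 0, "tz": -20, "ax": 0, "ay": 0, "az": 0, "claw": 0},
    {"tx": 0, "ty": 0, "tz": -20, "ax": 0, "ay": 0, "az": 0, "claw": 0},
    {"tx": 0, "ty": 0, "tz": -15, "ax": 0, "ay": 0, "az": 0, "claw": 0},
    {"tx": 0, "ty": 0, "tz": -10, "ax": 0, "ay": 0, "az": 0, "claw": 0},
    {"tx": 0, "ty": 0, "tz": -4, "ax": 0, "ay": 0, "az": 0, "claw": 0},
    {"tx": 0, "ty": 0, "tz": 0, "ax": 0, "ay": 0, "az": 0, "claw": 0},
    {"tx": 0, "ty": 0, "tz": 0, "ax": 0, "ay": 0, "az": 0, "claw": 0},
  ],
  newtons=20,
)

```text
time_s: 3.5
tcp_pos: [0.4392, -0.1248, 0.1553]
eef_rot: [180.0, -0.1, 10.5]
contact_force: [0.1, -0.5, 0.6]
gripper_width: 0.0438
```

Emit:
step_arm(
  increments=[
    {"tx": 0, "ty": 0, "tz": -1, "ax": 0, "ay": 0, "az": 0, "claw": -0.2},
    {"tx": 0, "ty": 0, "tz": 0, "ax": 0, "ay": 0, "az": 0, "claw": -0.35},
    {"tx": 0, "ty": 0, "tz": 0, "ax": 0, "ay": 0, "az": 0, "claw": -0.6},
    {"tx": 0, "ty": 0, "tz": 0, "ax": 0, "ay": 0, "az": 0, "claw": -1},
    {"tx": 0, "ty": 0, "tz": 0, "ax": 0, "ay": 0, "az": 0, "claw": -1},
    {"tx": 0, "ty": 0, "tz": 0, "ax": 0, "ay": 0, "az": 0, "claw": -1},
    {"tx": 0, "ty": 0, "tz": 0, "ax": 0, "ay": 0, "az": 0, "claw": -1},
  ],
  newtons=30,
)

```text
time_s: 4.2
tcp_pos: [0.4389, -0.1251, 0.1539]
eef_rot: [180.0, -0.0, 10.5]
contact_force: [-0.3, -2.0, 3.0]
gripper_width: 0.0229
```

Gripped at 22.9 mm. I'll lift it, then stage it in front of the rail.

Emit:
step_arm(
  increments=[
    {"tx": 0, "ty": 0, "tz": 3, "ax": 0, "ay": 0, "az": 0, "claw": -1},
    {"tx": 0, "ty": 0, "tz": 5, "ax": 0, "ay": 0, "az": 0, "claw": -1},
    {"tx": 0, "ty": 0, "tz": 8, "ax": 0, "ay": 0, "az": 0, "claw": -1},
    {"tx": 0, "ty": 0, "tz": 10, "ax": 0, "ay": 0, "az": 0, "claw": -1},
    {"tx": 0, "ty": 0, "tz": 10, "ax": 0, "ay": 0, "az": 0, "claw": -1},
    {"tx": 0, "ty": 0, "tz": 10, "ax": 0, "ay": 0, "az": 0, "claw": -1},
    {"tx": 0, "ty": 0, "tz": 10, "ax": 0, "ay": 0, "az": 0, "claw": -1},
    {"tx": 0, "ty": 0, "tz": 8, "ax": 0, "ay": 0, "az": 0, "claw": -1},
    {"tx": 0, "ty": 0, "tz": 6, "ax": 0, "ay": 0, "az": 0, "claw": -1},
    {"tx": 0, "ty": 0, "tz": 3, "ax": 0, "ay": 0, "az": 0, "claw": -1},
  ],
)

```text
time_s: 5.2
tcp_pos: [0.4389, -0.1249, 0.2273]
eef_rot: [180.0, -0.0, 10.5]
contact_force: [0.2, -0.4, -3.3]
gripper_width: 0.0226
```

Emit:
step_arm(
  increments=[
    {"tx": 4, "ty": -2, "tz": 0, "ax": 0, "ay": 0, "az": -1, "claw": -1},
    {"tx": 8, "ty": -4, "tz": 0, "ax": 0, "ay": 0, "az": -1.5, "claw": -1},
    {"tx": 10, "ty": -5, "tz": 0, "ax": 0, "ay": 0, "az": -1.5, "claw": -1},
    {"tx": 10, "ty": -6, "tz": 0, "ax": 0, "ay": 0, "az": -1.5, "claw": -1},
    {"tx": 10, "ty": -6, "tz": 0, "ax": 0, "ay": 0, "az": -1.5, "claw": -1},
    {"tx": 10, "ty": -6, "tz": 0, "ax": 0, "ay": 0, "az": -1.5, "claw": -1},
    {"tx": 10, "ty": -5, "tz": 0, "ax": 0, "ay": 0, "az": -1.5, "claw": -1},
    {"tx": 10, "ty": -5, "tz": 0, "ax": 0, "ay": 0, "az": -1.5, "claw": -1},
    {"tx": 6, "ty": -5, "tz": 0, "ax": 0, "ay": 0, "az": -1, "claw": -1},
    {"tx": 4, "ty": -3, "tz": 0, "ax": 0, "ay": 0, "az": -0.5, "claw": -1},
    {"tx": 0, "ty": 0, "tz": 0, "ax": 0, "ay": 0, "az": 0, "claw": -1},
  ],
)

```text
time_s: 6.3
tcp_pos: [0.521, -0.1723, 0.2264]
eef_rot: [180.0, 0.0, -2.6]
contact_force: [-0.8, -0.2, -2.7]
gripper_width: 0.0226
```

```bash
cat > m.py <<'E'
from h import *
def rail(c,p0=(.606,-.232)):
    W=cloud(c); T=W[(W[...,2]>.149)&(W[...,2]<.160)&(W[...,0]>.58)&(W[...,0]<.635)&(abs(W[...,1]-p0[1])<.14)]
    T=T[:,:2]
    e=np.array([np.sin(np.radians(2.55)),np.cos(np.radians(2.55))]);n=np.array([e[1],-e[0]])
    s=(T-p0)@n; h,_=np.histogram(s*1000,bins=np.arange(-20,21,1));print('across -20..20',h)
    for nm,k in(('front',abs(s+.010)<.006),('back',abs(s-.010)<.006)):
        if k.sum()>50:
            d=cv2.fitLine((T[k]*1000).astype(np.float32),cv2.DIST_HUBER,0,.01,.01).ravel()
            x=d[2]+d[0]/d[1]*(-232-d[3]);print(nm,k.sum(),'yaw',np.degrees(np.arctan(-d[0]/d[1])),'x at y=-.232',x,'range',np.percentile(s[k],[2,98])*1000)
E
python3 - <<'E'
from m import *
c=cap('wrist','w3.png'); s=r.get_state(); print(s['time_s'],s['joints'],s['tcp_pos'],s['eef_rot'],s['contact_force'],s['moment'])
rail(c)
W=cloud(c);t=s['tcp_pos']
P=W[(abs(W[...,2]-t[2]-.012)<.006)&(abs(W[...,0]-t[0])<.012)&(abs(W[...,1]-t[1])<.011)]
print('grip',len(P));
if len(P): print(P.mean(0),cv2.minAreaRect(P[:,:2].astype(np.float32)*1000))
A=np.concatenate([cloud(load(n)).reshape(-1,3) for n in('scene','side')])
k=(A[:,2]>.19)&(A[:,0]<.75)&(A[:,0]>.4)&(A[:,1]>-.45)&(A[:,1]<.05);print('high',k.sum(),A[k].min(0) if k.any() else '',A[k].max(0) if k.any() else '')
d=cap('side')
i=d['image'][150:350,200:400]; cv2.imwrite('pics/w3.png',np.concatenate([c['image'][:,:],cv2.resize(i,(480,480),interpolation=2)],1)[:, :1120]) 
i2=cv2.imread('pics/w3.png'); cv2.imwrite('pics/w3.png',cv2.resize(i2,(800,343)))
E
```

```text
6.35 [ 2.18324118e+00  8.33999422e+00 -1.47134658e+01 -6.88950661e-03
 -6.69658714e+01  8.52833863e+01] [ 0.52063001 -0.17204851  0.2265347 ] [-1.79995272e+02  1.97873180e-02 -2.53606848e+00] [-0.9081509   0.72477758 -3.99513772] [0.06281707 0.0154661  0.00494181]
across -20..20 [  0   0   0   0   0   0   0   0 570 785 904 742 620 910   0   0   0   0
   0   0   0   0   0   0   0   0   0  28 876 922 923 807 638 861  40   0
   0   0   0   0]
front 4531 yaw -2.5210748 x at y=-.232 597.2499 range [-11.61856598  -6.22601034]
back 5095 yaw -2.5161366 x at y=-.232 616.87634 range [ 8.04771698 13.71750112]
grip 1349
[ 0.52241911 -0.17223832  0.23667981] ((519.4322509765625, -171.9505615234375), (22.107471466064453, 18.46259880065918), 87.8259048461914)
high 0
```

View pics/w3.png

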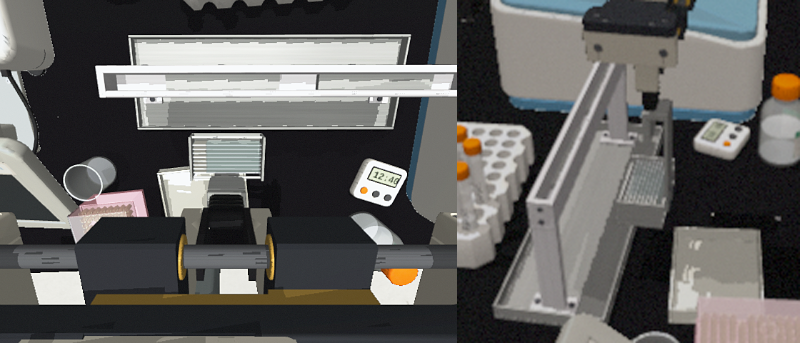

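The wrist view shows the rack at (228,155) aligned with the rail, both rail walls at rows 68 and 95, and the hook carried level. I'll check the rack offset relative to the TCP.

```bash
python3 - <<'E'
from m import *
c=load('wrist');W=cloud(c);t=np.array([.5206,-.1721,.2265])
a=np.radians(-2.53);ex=np.array([np.cos(a),np.sin(a)]);ey=np.array([-ex[1],ex[0]])
D=W-t;X=D[...,:2]@ex*1000;Y=D[...,:2]@ey*1000;Z=D[...,2]*1000
def show(nm,k): print(nm,k.sum(),'X',np.percentile(X[k],[1,5,50,95,99]).round(1),'Y',np.percentile(Y[k],[1,5,50,95,99]).round(1),'Z',np.percentile(Z[k],[5,50,95]).round(1))
show('rack top',(Z>-126)&(Z<-112)&(X<60)&(X>-40)&(abs(Y)<60))
show('griptop',(Z>8)&(Z<15)&(abs(X)<25)&(abs(Y)<9))
show('bridge',(Z>-32)&(Z<-18)&(abs(X)<40)&(abs(Y)<20))
L=W[(W[...,2]>.145)&(W[...,2]<.160)&(W[...,0]>.59)&(W[...,0]<.625)&(abs(W[...,1]+.232)<.14)];print('lip z',np.percentile(L[:,2],[5,50,95,99]))
# channel floor profile
e=np.array([-np.sin(np.radians(-2.52)),np.cos(np.radians(-2.52))]);n=np.array([e[1],-e[0]])
q=W[...,:2]-[.607,-.232];s=q@n;l=q@e
for y in range(-80,100,8):
    k=(abs(s)<.006)&(abs(l*1000-y)<4)&(W[...,2]>.1)&(W[...,2]<.146)
    print(y,k.sum(),np.percentile(W[k][:,2],[10,50]).round(4) if k.sum() else '',end=' | ')
E
```

```text
rack top 2680 X [-13.6  -7.3   9.4  25.   31.6] Y [-41.6 -40.2   0.3  40.   41.4] Z [-125.4 -122.1 -119.1]
griptop 1017 X [-5.4 -4.5  1.8  7.   7.6] Y [-8.9 -8.  -0.1  8.   8.7] Z [ 8.7 10.5 11.6]
bridge 618 X [-3.8 -1.   7.1  7.7  7.8] Y [-14.4 -13.8   0.4  14.7  15.3] Z [-31.1 -24.1 -19.3]
lip z [0.15126114 0.15320291 0.15453398 0.15498219]
-80 230 [0.1325 0.1334] | -72 228 [0.1325 0.1335] | -64 232 [0.1325 0.1334] | -56 229 [0.1325 0.1335] | -48 230 [0.1324 0.1334] | -40 231 [0.1323 0.1334] | -32 300 [0.1277 0.1332] | -24 213 [0.1244 0.1254] | -16 223 [0.1247 0.1255] | -8 225 [0.1245 0.1255] | 0 224 [0.1246 0.1256] | 8 185 [0.1253 0.1331] | 16 227 [0.1328 0.1335] | 24 228 [0.1327 0.1335] | 32 231 [0.1327 0.1336] | 40 236 [0.1328 0.1337] | 48 228 [0.1327 0.1335] | 56 228 [0.1327 0.1336] | 64 226 [0.1327 0.1335] | 72 230 [0.1328 0.1336] | 80 233 [0.1327 0.1336] | 88 232 [0.1327 0.1336] | 96 229 [0.1328 0.1336] |
```

Depth even shows the notch, from about -30 to +7 along the rail (middle near -11). I'll carry the hook over the lip at +35, about 10 mm clear.

Emit:
step_arm(
  increments=[
    {"tx": 3, "ty": -2, "tz": 0, "ax": 0, "ay": 0, "az": 0, "claw": -1},
    {"tx": 6, "ty": -4, "tz": 0, "ax": 0, "ay": 0, "az": 0, "claw": -1},
    {"tx": 8, "ty": -5, "tz": 0, "ax": 0, "ay": 0, "az": 0, "claw": -1},
    {"tx": 9, "ty": -5, "tz": 0, "ax": 0, "ay": 0, "az": 0, "claw": -1},
    {"tx": 9, "ty": -5, "tz": 0, "ax": 0, "ay": 0, "az": 0, "claw": -1},
    {"tx": 9, "ty": -4, "tz": 0, "ax": 0, "ay": 0, "az": 0, "claw": -1},
    {"tx": 9, "ty": 0, "tz": 0, "ax": 0, "ay": 0, "az": 0, "claw": -1},
    {"tx": 9, "ty": 0, "tz": 0, "ax": 0, "ay": 0, "az": 0, "claw": -1},
    {"tx": 9, "ty": 0, "tz": 0, "ax": 0, "ay": 0, "az": 0, "claw": -1},
    {"tx": 7, "ty": 0, "tz": 0, "ax": 0, "ay": 0, "az": 0, "claw": -1},
    {"tx": 4, "ty": 0, "tz": 0, "ax": 0, "ay": 0, "az": 0, "claw": -1},
    {"tx": 2, "ty": 0, "tz": 0, "ax": 0, "ay": 0, "az": 0, "claw": -1},
  ],
)

```text
time_s: 7.6
tcp_pos: [0.6051, -0.1968, 0.2265]
eef_rot: [-180.0, 0.0, -2.5]
contact_force: [0.7, -0.1, -3.9]
gripper_width: 0.0226
```

```bash
python3 - <<'E'
from m import *
c=cap('wrist'); d=cap('side'); e=cap('scene'); s=r.get_state(); print(s['time_s'],s['tcp_pos'],s['eef_rot'],s['contact_force'],s['moment'])
rail(c)
t=s['tcp_pos'];W=cloud(c)
a=np.radians(-2.53);ex=np.array([np.cos(a),np.sin(a)]);ey=np.array([-ex[1],ex[0]])
D=W-t;X=D[...,:2]@ex*1000;Y=D[...,:2]@ey*1000;Z=D[...,2]*1000
k=(Z>-62)&(Z<-18)&(X<16)&(X>-10)&(abs(Y)<20);print('foot face',k.sum(),np.percentile(X[k],[5,50,95]))
k=(Z>8)&(Z<15)&(abs(X)<25)&(abs(Y)<9);print('griptop',np.percentile(X[k],[2,98]))
f=t+np.append(3.5e-3*ex,-.063)
def crop(c,n,h):
    u,v=proj(c,f).astype(int);u=max(u,n);v=max(v,n);return cv2.resize(c['image'][v-n:v+n,u-n:u+n],(400,400),interpolation=cv2.INTER_CUBIC)
cv2.imwrite('pics/s4.png',np.concatenate([crop(e,50,0),crop(d,50,0)],1))
E
```

```text
7.75 [ 0.60455083 -0.19687723  0.22664283] [-1.79999663e+02  1.15934598e-02 -2.51501562e+00] [-0.05216314 -0.02061458 -3.67955695] [-0.06462545  0.00400332 -0.01332784]
across -20..20 [  0   0   0   0   0   0   0   0 194 376 452 499 592 822 341   0   0   0
   0   0   0   0   0   0   0   0   0   2 451 598 609 552 653 874 468   0
   0   0   0   0]
front 3276 yaw -2.4618979 x at y=-.232 598.15454 range [-11.25249718  -5.57098902]
back 4207 yaw -2.4514956 x at y=-.232 617.7988 range [ 8.34836757 14.39921952]
foot face 1370 [2.77523741 7.13768339 7.56895827]
griptop [-5.06269768  7.45990542]
```

View pics/s4.png

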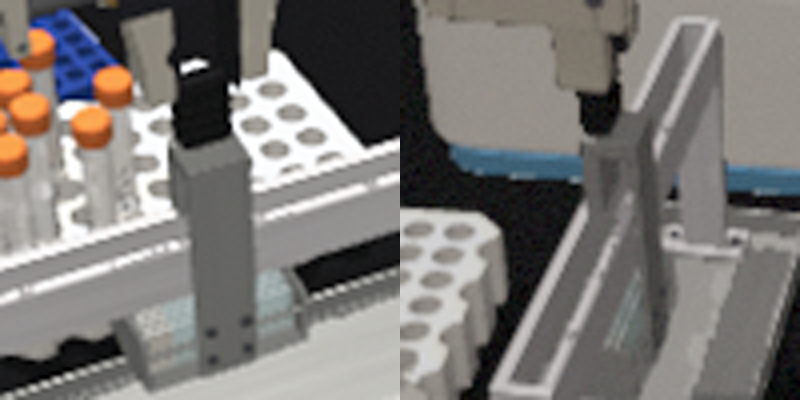

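The side view shows the foot hanging over the channel, inside the back wall, with the stem in front of the lip. Clearances come out about 1 mm off centre. I'll shift +1 mm in x and lower.

Emit:
step_arm(
  increments=[
    {"tx": 1, "ty": 0, "tz": 0, "ax": 0, "ay": 0, "az": 0, "claw": -1},
    {"tx": 0, "ty": 0, "tz": -2, "ax": 0, "ay": 0, "az": 0, "claw": -1},
    {"tx": 0, "ty": 0, "tz": -2, "ax": 0, "ay": 0, "az": 0, "claw": -1},
    {"tx": 0, "ty": 0, "tz": -2, "ax": 0, "ay": 0, "az": 0, "claw": -1},
    {"tx": 0, "ty": 0, "tz": -2, "ax": 0, "ay": 0, "az": 0, "claw": -1},
    {"tx": 0, "ty": 0, "tz": -2, "ax": 0, "ay": 0, "az": 0, "claw": -1},
    {"tx": 0, "ty": 0, "tz": -2, "ax": 0, "ay": 0, "az": 0, "claw": -1},
    {"tx": 0, "ty": 0, "tz": -2, "ax": 0, "ay": 0, "az": 0, "claw": -1},
    {"tx": 0, "ty": 0, "tz": -1, "ax": 0, "ay": 0, "az": 0, "claw": -1},
    {"tx": 0, "ty": 0, "tz": 0, "ax": 0, "ay": 0, "az": 0, "claw": -1},
  ],
)

```text
time_s: 8.75
tcp_pos: [0.6057, -0.1969, 0.2114]
eef_rot: [-180.0, 0.0, -2.5]
contact_force: [0.5, 1.0, -3.8]
gripper_width: 0.0228
```

Emit:
step_arm(
  increments=[
    {"tx": 0, "ty": 0, "tz": -2, "ax": 0, "ay": 0, "az": 0, "claw": -1},
    {"tx": 0, "ty": 0, "tz": -2, "ax": 0, "ay": 0, "az": 0, "claw": -1},
    {"tx": 0, "ty": 0, "tz": -2, "ax": 0, "ay": 0, "az": 0, "claw": -1},
    {"tx": 0, "ty": 0, "tz": -2, "ax": 0, "ay": 0, "az": 0, "claw": -1},
    {"tx": 0, "ty": 0, "tz": -1.5, "ax": 0, "ay": 0, "az": 0, "claw": -1},
    {"tx": 0, "ty": 0, "tz": 0, "ax": 0, "ay": 0, "az": 0, "claw": -1},
  ],
)

```text
time_s: 9.35
tcp_pos: [0.6056, -0.1969, 0.2018]
eef_rot: [-180.0, 0.0, -2.5]
contact_force: [0.1, 0.5, -3.9]
gripper_width: 0.0226
```

Emit:
step_arm(
  increments=[
    {"tx": 0, "ty": 0, "tz": -1, "ax": 0, "ay": 0, "az": 0, "claw": -1},
    {"tx": 0, "ty": 0, "tz": -1, "ax": 0, "ay": 0, "az": 0, "claw": -1},
    {"tx": 0, "ty": 0, "tz": -1, "ax": 0, "ay": 0, "az": 0, "claw": -1},
    {"tx": 0, "ty": 0, "tz": 0, "ax": 0, "ay": 0, "az": 0, "claw": -1},
  ],
)

```text
time_s: 9.75
tcp_pos: [0.6056, -0.1969, 0.199]
eef_rot: [-180.0, 0.0, -2.5]
contact_force: [0.2, 0.3, -3.2]
gripper_width: 0.0228
```

Emit:
step_arm(
  increments=[
    {"tx": 0, "ty": 0, "tz": -0.5, "ax": 0, "ay": 0, "az": 0, "claw": -1},
    {"tx": 0, "ty": 0, "tz": -0.5, "ax": 0, "ay": 0, "az": 0, "claw": -1},
    {"tx": 0, "ty": 0, "tz": 0, "ax": 0, "ay": 0, "az": 0, "claw": -1},
  ],
)

```text
time_s: 10.05
tcp_pos: [0.6057, -0.1969, 0.1981]
eef_rot: [-180.0, 0.0, -2.5]
contact_force: [0.1, 0.3, -4.0]
gripper_width: 0.0229
```

Emit:
step_arm(
  increments=[
    {"tx": 0, "ty": 0, "tz": -0.5, "ax": 0, "ay": 0, "az": 0, "claw": -1},
    {"tx": 0, "ty": 0, "tz": -0.5, "ax": 0, "ay": 0, "az": 0, "claw": -1},
    {"tx": 0, "ty": 0, "tz": 0, "ax": 0, "ay": 0, "az": 0, "claw": -1},
  ],
)

```text
time_s: 10.35
tcp_pos: [0.6057, -0.1969, 0.1971]
eef_rot: [-180.0, 0.0, -2.5]
contact_force: [-0.2, -0.8, -4.4]
gripper_width: 0.0228
```

Emit:
step_arm(
  increments=[
    {"tx": 0, "ty": 0, "tz": -0.3, "ax": 0, "ay": 0, "az": 0, "claw": -1},
    {"tx": 0, "ty": 0, "tz": 0, "ax": 0, "ay": 0, "az": 0, "claw": -1},
  ],
)

```text
time_s: 10.55
tcp_pos: [0.6057, -0.197, 0.1969]
eef_rot: [180.0, -0.0, -2.5]
contact_force: [0.0, 0.5, -3.5]
gripper_width: 0.0225
```

Emit:
step_arm(
  increments=[
    {"tx": 0, "ty": 0, "tz": -0.4, "ax": 0, "ay": 0, "az": 0, "claw": -1},
    {"tx": 0, "ty": 0, "tz": 0, "ax": 0, "ay": 0, "az": 0, "claw": -1},
  ],
)

```text
time_s: 10.75
tcp_pos: [0.6059, -0.197, 0.1968]
eef_rot: [180.0, -0.0, -2.5]
contact_force: [-0.4, -0.2, -1.0]
gripper_width: 0.0225
```

Emit:
step_arm(
  increments=[
    {"tx": 0, "ty": 0, "tz": -0.4, "ax": 0, "ay": 0, "az": 0, "claw": -1},
    {"tx": 0, "ty": 0, "tz": 0, "ax": 0, "ay": 0, "az": 0, "claw": -1},
  ],
)

```text
time_s: 10.95
tcp_pos: [0.6061, -0.1971, 0.1967]
eef_rot: [180.0, -0.1, -2.5]
contact_force: [-0.2, 0.5, 2.0]
gripper_width: 0.0227
```

Contact is at TCP z 0.1968, pressing about 5 N. I'll slide at 15 mm/s.

Emit:
step_arm(
  increments=[
    {"tx": 0, "ty": -1, "tz": 0, "ax": 0, "ay": 0, "az": 0, "claw": -1},
    {"tx": -0.1, "ty": -1.5, "tz": 0, "ax": 0, "ay": 0, "az": 0, "claw": -1},
    {"tx": 0, "ty": -1.5, "tz": 0, "ax": 0, "ay": 0, "az": 0, "claw": -1},
    {"tx": -0.1, "ty": -1.5, "tz": 0, "ax": 0, "ay": 0, "az": 0, "claw": -1},
    {"tx": -0.1, "ty": -1.5, "tz": 0, "ax": 0, "ay": 0, "az": 0, "claw": -1},
    {"tx": 0, "ty": -1.5, "tz": 0, "ax": 0, "ay": 0, "az": 0, "claw": -1},
  ],
)

```text
time_s: 11.55
tcp_pos: [0.6061, -0.2046, 0.1968]
eef_rot: [-179.9, -0.1, -2.5]
contact_force: [0.0, 7.0, 6.5]
gripper_width: 0.0226
```

Emit:
step_arm(
  increments=[
    {"tx": -0.1, "ty": -1.5, "tz": 0, "ax": 0, "ay": 0, "az": 0, "claw": -1},
    {"tx": -0.1, "ty": -1.5, "tz": 0, "ax": 0, "ay": 0, "az": 0, "claw": -1},
    {"tx": 0, "ty": -1.5, "tz": 0, "ax": 0, "ay": 0, "az": 0, "claw": -1},
    {"tx": -0.1, "ty": -1.5, "tz": 0, "ax": 0, "ay": 0, "az": 0, "claw": -1},
    {"tx": -0.1, "ty": -1.5, "tz": 0, "ax": 0, "ay": 0, "az": 0, "claw": -1},
    {"tx": 0, "ty": -1.5, "tz": 0, "ax": 0, "ay": 0, "az": 0, "claw": -1},
    {"tx": -0.1, "ty": -1.5, "tz": 0, "ax": 0, "ay": 0, "az": 0, "claw": -1},
    {"tx": -0.1, "ty": -1.5, "tz": 0, "ax": 0, "ay": 0, "az": 0, "claw": -1},
    {"tx": 0, "ty": -1.5, "tz": 0, "ax": 0, "ay": 0, "az": 0, "claw": -1},
    {"tx": -0.1, "ty": -1.5, "tz": 0, "ax": 0, "ay": 0, "az": 0, "claw": -1},
  ],
)

```text
time_s: 12.55
tcp_pos: [0.6053, -0.2198, 0.1966]
eef_rot: [-180.0, -0.1, -2.5]
contact_force: [0.0, 6.0, 5.7]
gripper_width: 0.0228
```

Emit:
step_arm(
  increments=[
    {"tx": -0.1, "ty": -1.5, "tz": 0.4, "ax": 0, "ay": 0, "az": 0, "claw": -1},
    {"tx": -0.1, "ty": -1.5, "tz": 0, "ax": 0, "ay": 0, "az": 0, "claw": -1},
    {"tx": 0, "ty": -1.5, "tz": 0, "ax": 0, "ay": 0, "az": 0, "claw": -1},
    {"tx": -0.1, "ty": -1.5, "tz": 0, "ax": 0, "ay": 0, "az": 0, "claw": -1},
    {"tx": -0.1, "ty": -1.5, "tz": 0, "ax": 0, "ay": 0, "az": 0, "claw": -1},
    {"tx": 0, "ty": -1.5, "tz": 0, "ax": 0, "ay": 0, "az": 0, "claw": -1},
    {"tx": -0.1, "ty": -1.5, "tz": 0, "ax": 0, "ay": 0, "az": 0, "claw": -1},
    {"tx": -0.1, "ty": -1.5, "tz": 0, "ax": 0, "ay": 0, "az": 0, "claw": -1},
    {"tx": 0, "ty": -1.5, "tz": 0, "ax": 0, "ay": 0, "az": 0, "claw": -1},
  ],
)

```text
time_s: 13.45
tcp_pos: [0.604, -0.2341, 0.1964]
eef_rot: [-180.0, 0.0, -2.5]
contact_force: [0.3, 4.3, 2.6]
gripper_width: 0.0228
```

Emit:
step_arm(
  increments=[
    {"tx": -0.1, "ty": -1, "tz": 0, "ax": 0, "ay": 0, "az": 0, "claw": -1},
    {"tx": 0, "ty": -1, "tz": 0, "ax": 0, "ay": 0, "az": 0, "claw": -1},
    {"tx": -0.1, "ty": -1, "tz": 0, "ax": 0, "ay": 0, "az": 0, "claw": -1},
    {"tx": 0, "ty": -1, "tz": 0, "ax": 0, "ay": 0, "az": 0, "claw": -1},
  ],
)

```text
time_s: 13.85
tcp_pos: [0.6038, -0.2381, 0.1963]
eef_rot: [180.0, 0.0, -2.5]
contact_force: [0.2, 3.4, 2.0]
gripper_width: 0.0227
```

Emit:
step_arm(
  increments=[
    {"tx": -0.1, "ty": -1, "tz": 0, "ax": 0, "ay": 0, "az": 0, "claw": -1},
    {"tx": 0, "ty": -1, "tz": 0, "ax": 0, "ay": 0, "az": 0, "claw": -1},
    {"tx": -0.1, "ty": -1, "tz": 0, "ax": 0, "ay": 0, "az": 0, "claw": -1},
  ],
)

```text
time_s: 14.15
tcp_pos: [0.6029, -0.2413, 0.1956]
eef_rot: [180.0, 0.1, -2.5]
contact_force: [-0.8, 0.4, -3.5]
gripper_width: 0.0226
```

The foot lost support at y = -0.2413, so the notch middle is near -0.244. I'll go 2.5 mm further and lower gently.

Emit:
step_arm(
  increments=[
    {"tx": 0.3, "ty": -1.2, "tz": 0, "ax": 0, "ay": 0, "az": 0, "claw": -1},
    {"tx": 0.3, "ty": -1.2, "tz": 0, "ax": 0, "ay": 0, "az": 0, "claw": -1},
    {"tx": 0, "ty": 0, "tz": 0, "ax": 0, "ay": 0, "az": 0, "claw": -1},
    {"tx": 0, "ty": 0, "tz": -1, "ax": 0, "ay": 0, "az": 0, "claw": -1},
    {"tx": 0, "ty": 0, "tz": -1, "ax": 0, "ay": 0, "az": 0, "claw": -1},
    {"tx": 0, "ty": 0, "tz": 0, "ax": 0, "ay": 0, "az": 0, "claw": -1},
  ],
)

```text
time_s: 14.75
tcp_pos: [0.6042, -0.2432, 0.1942]
eef_rot: [-180.0, 0.0, -2.5]
contact_force: [0.4, -0.0, -3.2]
gripper_width: 0.0223
```

Emit:
step_arm(
  increments=[
    {"tx": 0, "ty": 0, "tz": -1, "ax": 0, "ay": 0, "az": 0, "claw": -1},
    {"tx": 0, "ty": 0, "tz": 0, "ax": 0, "ay": 0, "az": 0, "claw": -1},
  ],
)

```text
time_s: 14.95
tcp_pos: [0.6042, -0.2433, 0.1933]
eef_rot: [-180.0, 0.0, -2.5]
contact_force: [0.3, 0.3, -2.3]
gripper_width: 0.0231
```

Emit:
step_arm(
  increments=[
    {"tx": 0, "ty": 0, "tz": -1, "ax": 0, "ay": 0, "az": 0, "claw": -1},
    {"tx": 0, "ty": 0, "tz": -1, "ax": 0, "ay": 0, "az": 0, "claw": -1},
    {"tx": 0, "ty": 0, "tz": -1, "ax": 0, "ay": 0, "az": 0, "claw": -1},
    {"tx": 0, "ty": 0, "tz": 0, "ax": 0, "ay": 0, "az": 0, "claw": -1},
  ],
)

```text
time_s: 15.35
tcp_pos: [0.6042, -0.2433, 0.1902]
eef_rot: [-180.0, 0.0, -2.5]
contact_force: [0.4, 0.5, -2.8]
gripper_width: 0.0226
```

Emit:
step_arm(
  increments=[
    {"tx": 0, "ty": 0, "tz": -0.5, "ax": 0, "ay": 0, "az": 0, "claw": -1},
    {"tx": 0, "ty": 0, "tz": -0.5, "ax": 0, "ay": 0, "az": 0, "claw": -1},
    {"tx": 0, "ty": 0, "tz": 0, "ax": 0, "ay": 0, "az": 0, "claw": -1},
  ],
)

```text
time_s: 15.65
tcp_pos: [0.6043, -0.2433, 0.1894]
eef_rot: [-180.0, 0.0, -2.5]
contact_force: [-0.3, 0.0, -4.0]
gripper_width: 0.0225
```

Emit:
step_arm(
  increments=[
    {"tx": 0, "ty": 0, "tz": -0.5, "ax": 0, "ay": 0, "az": 0, "claw": -1},
    {"tx": 0, "ty": 0, "tz": 0, "ax": 0, "ay": 0, "az": 0, "claw": -1},
  ],
)

```text
time_s: 15.85
tcp_pos: [0.6043, -0.2433, 0.1889]
eef_rot: [-180.0, 0.0, -2.5]
contact_force: [-0.1, 0.4, -3.0]
gripper_width: 0.0228
```

Emit:
step_arm(
  increments=[
    {"tx": 0, "ty": 0, "tz": -0.4, "ax": 0, "ay": 0, "az": 0, "claw": -1},
    {"tx": 0, "ty": 0, "tz": 0, "ax": 0, "ay": 0, "az": 0, "claw": -1},
  ],
)

```text
time_s: 16.05
tcp_pos: [0.6045, -0.2434, 0.1888]
eef_rot: [180.0, -0.0, -2.5]
contact_force: [-0.9, -0.2, -1.8]
gripper_width: 0.023
```

Emit:
step_arm(
  increments=[
    {"tx": 0, "ty": 0, "tz": -0.2, "ax": 0, "ay": 0, "az": 0, "claw": -1},
    {"tx": 0, "ty": 0, "tz": 0, "ax": 0, "ay": 0, "az": 0, "claw": -1},
  ],
)

```text
time_s: 16.25
tcp_pos: [0.6045, -0.2435, 0.1888]
eef_rot: [180.0, -0.0, -2.5]
contact_force: [-0.1, 0.5, 0.6]
gripper_width: 0.0229
```

Seated: TCP is 8.0 mm below the running-face reading and the load is taken. I'll release gently.

Emit:
step_arm(
  increments=[
    {"tx": 0, "ty": 0, "tz": 0, "ax": 0, "ay": 0, "az": 0, "claw": -0.44},
    {"tx": 0, "ty": 0, "tz": 0, "ax": 0, "ay": 0, "az": 0, "claw": -0.4},
    {"tx": 0, "ty": 0, "tz": 0, "ax": 0, "ay": 0, "az": 0, "claw": -0.35},
    {"tx": 0, "ty": 0, "tz": 0, "ax": 0, "ay": 0, "az": 0, "claw": -0.2},
    {"tx": 0, "ty": 0, "tz": 0, "ax": 0, "ay": 0, "az": 0, "claw": 0},
    {"tx": 0, "ty": 0, "tz": 0, "ax": 0, "ay": 0, "az": 0, "claw": 0},
    {"tx": 0, "ty": 0, "tz": 0, "ax": 0, "ay": 0, "az": 0, "claw": 0},
  ],
  newtons=5,
)

```text
time_s: 16.95
tcp_pos: [0.6043, -0.2433, 0.1884]
eef_rot: [-180.0, 0.0, -2.5]
contact_force: [-0.2, -0.5, 0.2]
gripper_width: 0.0433
```

Emit:
step_arm(
  increments=[
    {"tx": 0, "ty": 0, "tz": 3, "ax": 0, "ay": 0, "az": 0, "claw": 0},
    {"tx": 0, "ty": 0, "tz": 6, "ax": 0, "ay": 0, "az": 0, "claw": 0},
    {"tx": 0, "ty": 0, "tz": 10, "ax": 0, "ay": 0, "az": 0, "claw": 0},
    {"tx": 0, "ty": 0, "tz": 15, "ax": 0, "ay": 0, "az": 0, "claw": 0},
    {"tx": 0, "ty": 0, "tz": 15, "ax": 0, "ay": 0, "az": 0, "claw": 0},
    {"tx": 0, "ty": 0, "tz": 15, "ax": 0, "ay": 0, "az": 0, "claw": 0},
    {"tx": -10, "ty": 0, "tz": 15, "ax": 0, "ay": 0, "az": 0, "claw": 0},
    {"tx": -20, "ty": 0, "tz": 15, "ax": 0, "ay": 0, "az": 0, "claw": 0},
    {"tx": -20, "ty": 0, "tz": 10, "ax": 0, "ay": 0, "az": 0, "claw": 0},
    {"tx": -10, "ty": 0, "tz": 0, "ax": 0, "ay": 0, "az": 0, "claw": 0},
    {"tx": 0, "ty": 0, "tz": 0, "ax": 0, "ay": 0, "az": 0, "claw": 0},
  ],
)

```text
time_s: 18.05
tcp_pos: [0.5432, -0.2433, 0.2935]
eef_rot: [-180.0, -0.1, -2.5]
contact_force: [0.2, 0.1, -0.0]
gripper_width: 0.0436
```

```bash
python3 - <<'E'
from m import *
c=cap('wrist'); d=cap('side'); e=cap('scene'); s=r.get_state(); print(s['time_s'],s['tcp_pos'],s['contact_force'],s['gripper_width'])
o=np.array([.6045,-.2435,.1888]);W=cloud(c)
a=np.radians(-2.53);ex=np.array([np.cos(a),np.sin(a)]);ey=np.array([-ex[1],ex[0]])
D=W-o;X=D[...,:2]@ex*1000;Y=D[...,:2]@ey*1000;Z=D[...,2]*1000
def show(nm,k): print(nm,k.sum(),'X',np.percentile(X[k],[2,50,98]).round(1),'Y',np.percentile(Y[k],[2,50,98]).round(1),'Z',np.percentile(Z[k],[2,50,98]).round(1))
show('griptop',(Z>6)&(Z<16)&(abs(X)<20)&(abs(Y)<20))
show('bridge',(Z>-28)&(Z<-18)&(abs(X)<25)&(abs(Y)<20))
def crop(c,f,n):
    u,v=proj(c,f).astype(int);u=np.clip(u,n,640-n);v=np.clip(v,n,480-n);return cv2.resize(c['image'][v-n:v+n,u-n:u+n],(400,400),interpolation=cv2.INTER_CUBIC)
f=[.606,-.243,.12]
cv2.imwrite('pics/s5.png',np.concatenate([crop(e,f,90),crop(d,f,70)],1))
E
```

```text
18.2 [ 0.54447372 -0.2432359   0.29178549] [ 0.38156995  0.58781039 -0.55610344] 0.043577626921148485
griptop 676 X [-6.8 -0.2  5.9] Y [-10.6   0.7  11.8] Z [ 8.  10.4 12. ]
bridge 534 X [-18.7 -13.4   6.4] Y [-13.8   0.3  15.1] Z [-24.8 -23.4 -22. ]
```

View pics/s5.png

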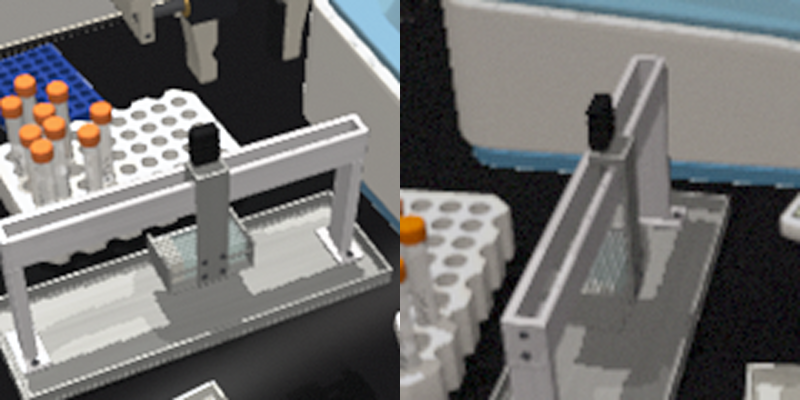

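The carrier hangs upright in the notch with the gripper clear. The grip top and bridge sit at the heights expected for a seated carrier. I'll hand in.

```bash
python3 -c "
from plant import r
print(r.close_job())"
```

```text
the job is handed in; nothing more can be done
None
```

The carrier is hanging in the rail's notch and has been let go. I handed the job in at about 18 s on the robot's clock, well inside the 67 s limit.

- **Path:** I gripped the carrier by its block and lifted it out of the dish. The hook went over the front lip with about 10 mm to spare and down into the channel, 35 mm from the rail's middle.
- **Sliding:** I slid it at 10–15 mm/s. The push on the running face measured roughly 5 to 10 N, against the 30 N limit. It was highest early in the slide, so I backed it off by 0.4 mm for the rest.
- **Notch:** The foot lost support at y = -0.241 m, close to the notch position seen in the depth image. I centred it there and lowered it until it took its own weight, 8.0 mm below the running-face reading, which matches the notch depth.
- **Last checks:** After release, the grip and bridge heights matched a fully seated carrier. The pictures showed it upright and the gripper clear, with the wrist force back near zero.

The first two move calls were refused because their rows lacked some values; nothing moved. Repeated camera readings of the rail's position across its width differed by about 1 mm, inside the 3 mm clearance.

I did not measure the bottle, timer and beaker again at the end. No move came near them, and no unexpected contact showed in the force readings.

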